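# Show the pupil the paint, the brush and the bare roof

## Robot

A 6-joint arm with a two-finger parallel gripper is mounted at the origin on the work surface. World frame = base frame: x ahead of the robot, y to its left, z up, the work surface at z = 0. Lengths are in mm, angles in rad, forces in N, time in s.
With the tool pointing down it reaches from about 300 to 875 mm from the base axis. Payload 4.2 kg.
Tool frame: the origin (TCP) lies at the very end of the fingers, on their centre line; the grasp point (between the pads) lies 19 mm behind it; z points along the fingers, y is the line along which they close (so a half turn about z gives the same grasp; the last joint's range is limited). The gripper opens to 85 mm and grips with 20 to 120 N. Pads are 22 mm wide; open, the fingers measure 114 mm over their backs; the gripper's body (76 mm by 85 mm) begins 54 mm behind the grasp point. The pads swing forward as they close: fully open they stand 13 mm farther back than shut.
Start: joints at [1.221, 0.32, 1.565, -0, 1.257, -0.02], TCP at [186.218, 544.026, 231.338] pointing down, gripper open.
Joint ranges: [-3.11, 3.11], [-0.84, 2.01], [0.21, 2.61], [-1.34, 4.49], [0.05, 2.63], [-2.56, 2.56]. Speed limits (rad/s): [2.57, 2.57, 3.14, 3.14, 3.14, 3.14].

## Interface

Orientations are given as a unit quaternion [x, y, z, w].
In Python, from rig import robot gives the robot as it stands.
- The arm moves only by the tool move_arm, never from a script. Its argument "moves" is a list of rows, each an object with "offset": the shift along the tool's x, y, z in cm, a list of three; "turn": the turn, a rotation vector about the tool's x, y, z in rad, a list of three; "jaw": the opening, from 0 (shut) to 1 (fully open). A call has 1 to 5 rows; each row is the pose to reach, as a shift and turn from the pose commanded when the call began, along the tool's axes at that moment; what a row does not reach only later rows make up. A row lasts 1/10 s, in which the tool goes at most 50 mm and 8.59 degrees, less where a joint would pass 70% of its speed; a pose out of reach is approached as far as the arm can. A call with a gripper value outside its range is refused whole. The fingers move at their own pace and stop on an object; "force" is the grip in N (left out, the last holds). Time passes only in rows, so rows that repeat a pose let the fingers close. It gives the time, the measured TCP pose, the force, the opening and the grip force at its end, in the units of the state.
- robot.sense(): the state, without advancing time (a new reading comes with each control period).
- robot.camera(name): name is "side" or "top"; returns a dict with "color" (400x640x3 uint8, blue, green, red), "K" (3x3 intrinsics, pixels), "world_to_cam" (4x4, takes a point from world to camera coordinates). Camera axes: x right, y down, z forward; pixel columns grow to the right and rows downward; lengths in mm; the calibration is good to about 2 mm. A picture is of the moment at which its call begins. There is no depth.
- robot.hand_in(): hands the job in; it is judged then, once.
Trained networks look in a picture, given as the dict that the camera call returned (one of the last four; its "shot" number tells which), for a name from the list of things; names that differ only in an ending like _2 or _b are one class to them, and where a whole thing is asked for, a point or a joint stands for the part that bears it (a point fixed in the world has none). Each returns a list of dicts, best first, with "score" (0 to 1); they miss things now and then, are a little off and sometimes report something else, mostly with a low value. They report only what shows in the picture. A call takes as long as a camera call. They do not tell look-alikes from the thing itself.
- robot.regions_of(label, picture): "pixels" (400x640 bool, what is visible of it).
- robot.mark_of(label, picture): "at" ([x, y, z] in mm, in the coordinates of the camera as it stood for that picture, good to about 4 mm: a listed point, or the origin of a listed thing).
The state is a dict: "clock": time; "qpos": joint angles; "qvel": joint speeds; "effort": joint torques, N m; "position": TCP position; "ee_rot": TCP orientation; "ft_force": force on the tool from outside, world axes, zero at the start; "moment": the same for the moment, N m; "gripper_width": opening from 0.0 (shut) to 1.0 (fully open); "finger_force": force on a finger pad.
Only numpy, scipy, OpenCV 4.12 (cv2) and the standard library are available. Lean on these libraries where they do the work, as an engineer would, in place of code of your own. Each camera call takes 0.05 s, during which the arm holds its last target. There are 200 camera calls.

## Task

Show the pupil at the painting table what to do next: with your fingertips two or three centimetres above it, point down at the middle of the yellow-lidded paint pot, then of the broad flat brush, then of the bare wooden roof of the red nest box, staying still about two seconds over each. Finish while still pointing at that roof. Touch nothing, for the paint is wet, and do not point at any other pot, brush or box on the way.

Things in the scene. Friction and masses are not known exactly. Their poses are not given: they have to be found in the camera images.
- yellow_pot_lid (a point): centre of the top of the yellow lid of a closed white plastic paint pot with a yellow band: 64 mm across, 85 mm tall, loose, upright on the cardboard sheet; the four pots stand about 84 mm apart, centre to centre; z is up
- blue_pot_lid (a point): centre of the top of the blue lid of a closed white plastic paint pot with a blue band: 64 mm across, 85 mm tall, loose, upright on the cardboard sheet; the four pots stand about 84 mm apart, centre to centre; z is up
- red_pot_lid (a point): centre of the top of the red lid of a closed white plastic paint pot with a red band: 64 mm across, 85 mm tall, loose, upright on the cardboard sheet; the four pots stand about 84 mm apart, centre to centre; z is up
- green_pot_lid (a point): centre of the top of the green lid of a closed white plastic paint pot with a green band: 64 mm across, 85 mm tall, loose, upright on the cardboard sheet; the four pots stand about 84 mm apart, centre to centre; z is up
- flat_brush_mid (a point): the broad flat brush: head 36 mm wide and 12 mm thick with black bristles and a steel ferrule, pale bare-wood handle 13 mm wide and 9 mm thick; 160 mm long, loose, lying flat in the grey tray beside two other brushes, about 55 mm apart. The point lies half-way along it, on top of its handle; its bristles point along -x of this frame, the handle end along +x, z is up
- round_brush_mid (a point): the round brush: head 11 mm wide with brown bristles, blue handle 8 mm wide and 7 mm thick; 160 mm long, loose, lying flat in the grey tray beside two other brushes, about 55 mm apart. The point lies half-way along it, on top of its handle; its bristles point along -x of this frame, the handle end along +x, z is up
- fine_brush_mid (a point): the fine brush: head 7 mm wide with fair bristles, dark red handle 8 mm wide and 7 mm thick; 160 mm long, loose, lying flat in the grey tray beside two other brushes, about 55 mm apart. The point lies half-way along it, on top of its handle; its bristles point along -x of this frame, the handle end along +x, z is up
- red_box_roof (a point): middle of the upper face of the roof of the red nest box, the only one whose roof is still bare, pale wood. Box 110 mm wide, 100 mm deep, loose, upright; roof 138 x 130 mm; this point is 168 mm above the table and the roof rises 17 degrees to 188 mm at its high edge, along +x of this frame; entrance hole in the -x face; z is vertical
- blue_box_roof (a point): middle of the upper face of the roof of the finished nest box with blue sides, orange front and green roof. Box 110 mm wide, 100 mm deep, loose, upright; roof 138 x 130 mm; this point is 168 mm above the table and the roof rises 17 degrees to 188 mm at its high edge, along +x of this frame; entrance hole in the -x face; z is vertical
- lime_box_roof (a point): middle of the upper face of the roof of the finished nest box with lime-green sides and red roof. Box 110 mm wide, 100 mm deep, loose, upright; roof 138 x 130 mm; this point is 168 mm above the table and the roof rises 17 degrees to 188 mm at its high edge, along +x of this frame; entrance hole in the -x face; z is vertical
- paint_tube: light-blue squeezed paint tube with a black cap, 160 mm long, 48 mm wide, 34 mm high, loose, lying on the table between tray and sheet; origin under its middle, cap along -x
- sheet: cardboard sheet 170 x 170 x 4 mm, fixed, under the four paint pots; origin at the centre of its underside
- tray: grey plastic tray 180 x 190 mm, 12 mm high, fixed, with the three brushes in it; origin at the centre of its underside
There are look-alikes about, which are no part of the job. Of the things that look like the part that bears yellow_pot_lid, take the one that is farthest to the robot's left at the start.

How it is judged:
By the outcome, as a careful person would: the job done as asked, in the order asked, and still so for the second after the job is handed in, with the robot touching nothing.
It also fails if it takes over 61 s, if anything falls off the work surface, if the arm or the gripper's body presses on something with over 40 N, if the wrist force passes 120 N, or if a joint passes its speed limit or range.

## Working session

There is one attempt and no reset: what is moved stays moved. The work goes in short steps, Python scripts to look and compute and a tool call to move; the robot and the scene stay as the last step left them, time stands still between calls to the robot, and variables do not carry over. Pictures are saved under pics/ and viewed, at most 10 in all, crops included, and the job is handed in when it is done.

Besides the shell and the picture viewer there is one more tool, called after ">>>" by a JSON object that holds its "op" and its "data", one argument or row to a line. move_arm: Moves the arm, as the interface text tells. Its arguments: {"type":"object","properties":{"moves":{"type":"array","items":{"type":"object","properties":{"offset":{"type":"array","items":{"type":"number"}},"turn":{"type":"array","items":{"type":"number"}},"jaw":{"type":"number"}}}},"force":{"type":"number"}},"required":["moves"]}

```bash
mkdir -p pics; cat > h.py <<'E'
from rig import robot
import numpy as np, cv2
def w(p,c): return (np.linalg.inv(c["world_to_cam"])@np.r_[p,1])[:3]
def px(P,c):
    q=c["K"]@(c["world_to_cam"]@np.r_[P,1])[:3]; return q[:2]/q[2]
E
python3 - <<'E'
from h import *
s=robot.sense(); print(s["clock"],s["position"],s["ee_rot"],s["gripper_width"])
for n in("top","side"):
    c=robot.camera(n); cv2.imwrite(f"pics/{n}0.png",c["color"])
    print(n,np.linalg.inv(c["world_to_cam"])[:3,3].round())
    for l in "yellow_pot_lid blue_pot_lid red_pot_lid green_pot_lid flat_brush_mid round_brush_mid fine_brush_mid red_box_roof blue_box_roof lime_box_roof paint_tube tray sheet".split():
        for d in robot.mark_of(l,c)[:4]:
            P=w(d["at"],c); print(l,round(d["score"],2),P.round(),px(P,c).round())
E
```

```text
0.0 [186.0674391  543.56057434 230.50730926] [ 1.64153633e-01  9.86434409e-01 -8.48408029e-04 -1.48754652e-04] 1.00018624525408
top [ 442.  -26. 1270.]
yellow_pot_lid 0.88 [ 418. -390.   87.] [453. 243.]
yellow_pot_lid 0.74 [450. 274.   8.] [207. 235.]
yellow_pot_lid 0.67 [ 421. -281.   87.] [411. 242.]
blue_pot_lid 0.58 [ 496. -192.   86.] [377. 214.]
blue_pot_lid 0.29 [669. -10. 171.] [306. 144.]
red_pot_lid 0.97 [ 414. -195.   89.] [379. 245.]
green_pot_lid 0.93 [ 505. -273.   88.] [407. 210.]
flat_brush_mid 0.98 [445. 223.  14.] [225. 237.]
round_brush_mid 0.76 [452. 275.  10.] [207. 234.]
round_brush_mid 0.53 [ 420. -281.   88.] [411. 242.]
fine_brush_mid 0.49 [441. 169.  13.] [245. 238.]
red_box_roof 0.78 [680. 208. 169.] [218. 142.]
blue_box_roof 0.62 [ 670. -230.  166.] [394. 143.]
lime_box_roof 0.87 [668.  -9. 171.] [306. 145.]
lime_box_roof 0.37 [ 456. -235.   -1.] [388. 229.]
paint_tube 0.73 [461.   3.   2.] [304. 229.]
tray 0.89 [450. 226.   1.] [225. 235.]
tray 0.59 [ 502. -273.   87.] [407. 211.]
sheet 0.76 [ 455. -231.   -2.] [386. 230.]
side [429. 726. 948.]
yellow_pot_lid 0.81 [ 418. -283.   94.] [379. 150.]
yellow_pot_lid 0.6 [ 417. -387.   84.] [382. 130.]
blue_pot_lid 0.62 [ 496. -195.   88.] [347. 170.]
red_pot_lid 0.88 [ 412. -194.   90.] [380. 173.]
green_pot_lid 0.63 [ 498. -276.   90.] [350. 150.]
flat_brush_mid 0.64 [447. 224.  13.] [346. 330.]
round_brush_mid 0.72 [446. 276.  14.] [344. 353.]
fine_brush_mid 0.79 [439. 167.  13.] [353. 308.]
fine_brush_mid 0.31 [ 408. -195.   88.] [381. 174.]
red_box_roof 0.67 [677. 215. 173.] [234. 270.]
blue_box_roof 0.81 [ 666. -230.  170.] [286. 131.]
lime_box_roof 0.79 [671.  -8. 170.] [264. 191.]
paint_tube 0.95 [460.   4.  -2.] [351. 252.]
tray 0.8 [443. 227.  -2.] [348. 335.]
sheet 0.75 [ 458. -234.    1.] [361. 185.]
sheet 0.57 [ 411. -196.   89.] [380. 173.]
```

View pics/top0.png

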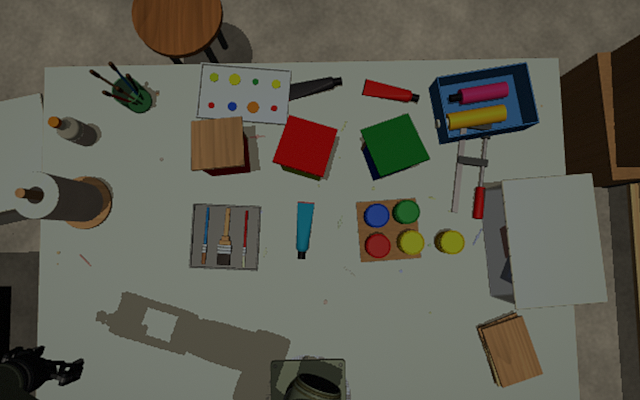

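```bash
python3 - <<'E'
import cv2,numpy as np
t=cv2.imread("pics/top0.png");s=cv2.imread("pics/side0.png")
r=lambda a:cv2.resize(a,(395,400),interpolation=cv2.INTER_CUBIC)
cv2.imwrite("pics/crop0.png",np.hstack([r(t[180:300,350:480]),r(s[100:230,310:440])]))
E
```

```text
(no output)
```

View pics/crop0.png

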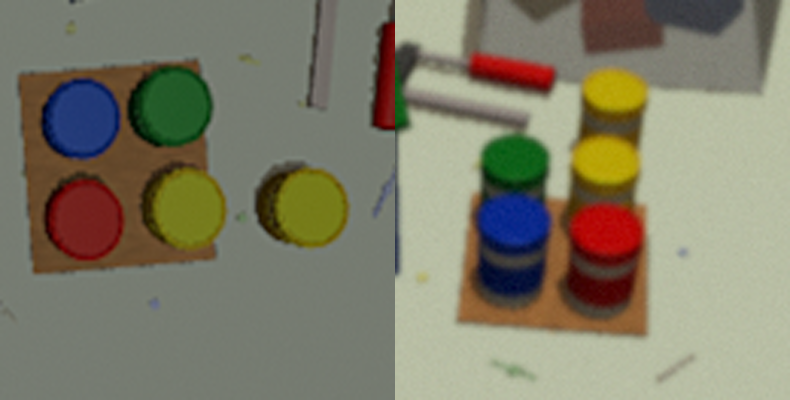

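View pics/side0.png

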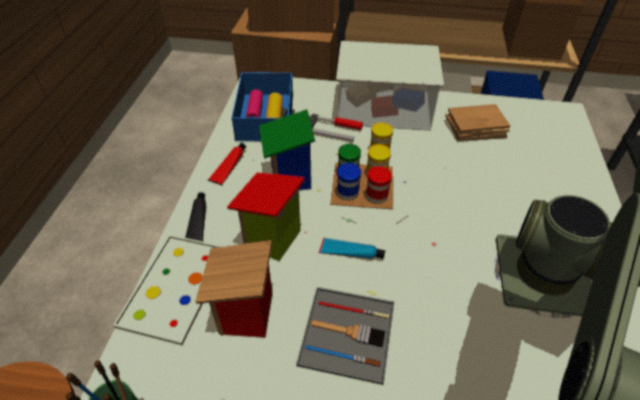

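Candidates for the yellow pot are (411,242), on the sheet, and the look-alike at (453,243) off the sheet to the right. The one farther left is (411,242), and the crop confirms it stands on the sheet. The flat brush is at (225,237), between the blue round brush at (207,235) and the dark red fine brush at (245,238). The bare-roofed red box is at (218,142); the lime box (306,144) and the blue box (394,143) are the others.

First I'll shut the jaw, lift, and square the tool to the world axes.

>>> {"op": "move_arm", "data": {
  "moves": [
    {"offset":[0,0,-1],"turn":[0,0,-0.11],"jaw":0},
    {"offset":[0,0,-2],"turn":[0,0,-0.22],"jaw":0},
    {"offset":[0,0,-3],"turn":[0,0,-0.33],"jaw":0},
    {"offset":[0,0,-3],"turn":[0,0,-0.33],"jaw":0},
    {"offset":[0,0,-3],"turn":[0,0,-0.33],"jaw":0}
  ]
}}

```text
clock: 1.9
position: [186.2, 544.0, 261.2]
ee_rot: [0.001, 1.0, 0.0, 0.0]
ft_force: [0.2, 0.1, -0.2]
gripper_width: 0.148
finger_force: 0.0
```

>>> {"op": "move_arm", "data": {
  "moves": [
    {"offset":[-2.6,-4,0],"jaw":0},
    {"offset":[-5.2,-8,0],"jaw":0},
    {"offset":[-8,-12,0],"jaw":0},
    {"offset":[-10.7,-16,0],"jaw":0},
    {"offset":[-13.4,-20,0],"jaw":0}
  ]
}}

```text
$.moves[0]: bad value
```

>>> {"op": "move_arm", "data": {
  "moves": [
    {"offset":[0,-4.2,0],"jaw":0},
    {"offset":[0,-8.4,0],"jaw":0},
    {"offset":[0,-12.6,0],"jaw":0},
    {"offset":[0,-16.8,0],"jaw":0},
    {"offset":[0,-21,0],"jaw":0}
  ]
}}

```text
$.moves[0]: bad value
```

>>> {"op": "move_arm", "data": {
  "moves": [
    {"offset":[0,-4.2,0],"jaw":0},
    {"offset":[0,-8.4,0],"jaw":0},
    {"offset":[0,-12.6,0],"jaw":0},
    {"offset":[0,-16.8,0],"jaw":0},
    {"offset":[0,-21,0],"jaw":0}
  ]
}}

```text
$.moves[0]: bad value
```

>>> {"op": "move_arm", "data": {
  "moves": [
    {"offset":[0,-4.2,0],"jaw":0},
    {"offset":[0,-8.4,0],"jaw":0},
    {"offset":[0,-12.6,0],"jaw":0},
    {"offset":[0,-16.8,0],"jaw":0},
    {"offset":[0,-20.6,0],"jaw":0}
  ]
}}

```text
$.moves[0]: bad value
```

Every row needs a turn entry, so I'll add one.

>>> {"op": "move_arm", "data": {
  "moves": [
    {"offset":[-2.6,-4,0],"turn":[0,0,0],"jaw":0},
    {"offset":[-5.2,-8,0],"turn":[0,0,0],"jaw":0},
    {"offset":[-8,-12,0],"turn":[0,0,0],"jaw":0},
    {"offset":[-10.7,-16,0],"turn":[0,0,0],"jaw":0},
    {"offset":[-13.4,-20,0],"turn":[0,0,0],"jaw":0}
  ]
}}

```text
clock: 2.4
position: [320.7, 342.1, 260.7]
ee_rot: [0.001, 1.0, -0.0, -0.0]
ft_force: [0.4, 0.8, -0.3]
gripper_width: 0.003
finger_force: 0.0
```

>>> {"op": "move_arm", "data": {
  "moves": [
    {"offset":[0,-4.2,0],"turn":[0,0,0],"jaw":0},
    {"offset":[0,-8.4,0],"turn":[0,0,0],"jaw":0},
    {"offset":[0,-12.6,0],"turn":[0,0,0],"jaw":0},
    {"offset":[0,-16.8,0],"turn":[0,0,0],"jaw":0},
    {"offset":[0,-21,0],"turn":[0,0,0],"jaw":0}
  ]
}}

```text
clock: 2.9
position: [319.6, 132.4, 260.7]
ee_rot: [0.001, 1.0, -0.0, -0.0]
ft_force: [0.5, -0.2, -0.0]
gripper_width: 0.001
finger_force: 0.0
```

>>> {"op": "move_arm", "data": {
  "moves": [
    {"offset":[0,-4.2,0],"turn":[0,0,0],"jaw":0},
    {"offset":[0,-8.4,0],"turn":[0,0,0],"jaw":0},
    {"offset":[0,-12.6,0],"turn":[0,0,0],"jaw":0},
    {"offset":[0,-16.8,0],"turn":[0,0,0],"jaw":0},
    {"offset":[0,-21,0],"turn":[0,0,0],"jaw":0}
  ]
}}

```text
clock: 3.4
position: [319.6, -77.5, 260.9]
ee_rot: [0.001, 1.0, 0.0, 0.0]
ft_force: [2.0, 0.3, -0.1]
gripper_width: 0.003
finger_force: 0.0
```

>>> {"op": "move_arm", "data": {
  "moves": [
    {"offset":[0,-4.2,0],"turn":[0,0,0],"jaw":0},
    {"offset":[0,-8.4,0],"turn":[0,0,0],"jaw":0},
    {"offset":[0,-12.6,0],"turn":[0,0,0],"jaw":0},
    {"offset":[0,-16.8,0],"turn":[0,0,0],"jaw":0},
    {"offset":[0,-20.6,0],"turn":[0,0,0],"jaw":0}
  ]
}}

```text
clock: 3.9
position: [319.7, -283.8, 260.6]
ee_rot: [0.001, 1.0, 0.0, -0.0]
ft_force: [1.3, 0.0, 0.2]
gripper_width: -0.004
finger_force: 0.0
```

>>> {"op": "move_arm", "data": {
  "moves": [
    {"offset":[-3.3,0,2.5],"turn":[0,0,0],"jaw":0},
    {"offset":[-6.6,0,5],"turn":[0,0,0],"jaw":0},
    {"offset":[-9.9,0,8],"turn":[0,0,0],"jaw":0},
    {"offset":[-9.9,0,11],"turn":[0,0,0],"jaw":0},
    {"offset":[-9.9,0,11],"turn":[0,0,0],"jaw":0}
  ]
}}

```text
clock: 4.4
position: [417.1, -279.8, 146.7]
ee_rot: [0.0, 1.0, 0.003, -0.004]
ft_force: [0.3, -0.7, -0.1]
gripper_width: 0.002
finger_force: 0.0
```

```bash
cat > look.py <<'E'
from h import *
import sys
s=robot.sense(); T=s["position"]; print(s["clock"],T.round(1) if hasattr(T,"round") else T)
o=[]
for n in("top","side"):
    c=robot.camera(n)
    for d in robot.mark_of(sys.argv[1],c)[:3]: print(n,round(d["score"],2),w(d["at"],c).round())
    u,v=px(T,c).astype(int); im=c["color"].copy(); cv2.drawMarker(im,(int(u),int(v)),(255,0,255),0,5,1)
    v=int(np.clip(v,60,340));u=int(np.clip(u,60,580)); o.append(cv2.resize(im[v-60:v+60,u-60:u+60],(390,390),interpolation=2))
cv2.imwrite(f"pics/{sys.argv[2]}.png",np.hstack(o))
E
python3 look.py yellow_pot_lid y1
```

```text
4.4 [ 417.1 -279.8  146.7]
top 0.73 [ 419. -287.   89.]
top 0.57 [ 493. -191.   88.]
top 0.44 [448. 222.  18.]
side 0.81 [ 420. -389.   89.]
side 0.73 [ 417. -284.   93.]
```

View pics/y1.png

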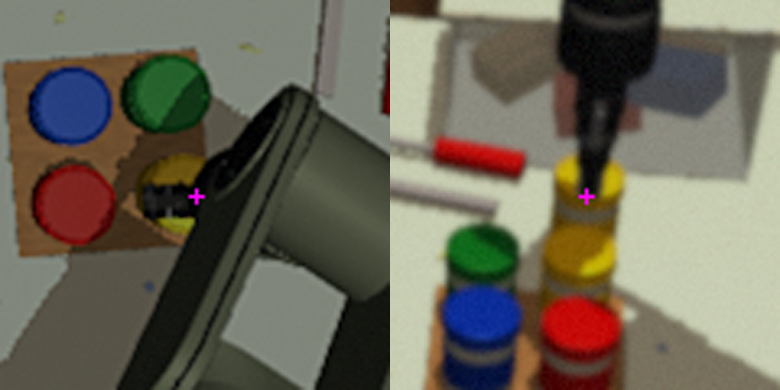

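The tool is over the sheet's yellow pot, with the lid at about (418,-282,89) and the look-alike behind it. I'll go down to about 24 mm above the lid and hold.

>>> {"op": "move_arm", "data": {
  "moves": [
    {"offset":[0,0,1.5],"turn":[0,0,0],"jaw":0},
    {"offset":[0,0,3],"turn":[0,0,0],"jaw":0},
    {"offset":[0,0,3.7],"turn":[0,0,0],"jaw":0},
    {"offset":[0,0,3.7],"turn":[0,0,0],"jaw":0},
    {"offset":[0,0,3.7],"turn":[0,0,0],"jaw":0}
  ]
}}

```text
clock: 5.1
position: [419.8, -282.4, 115.4]
ee_rot: [0.0, 1.0, -0.001, 0.001]
ft_force: [0.9, -0.1, 0.3]
gripper_width: 0.001
finger_force: 0.0
```

>>> {"op": "move_arm", "data": {
  "moves": [
    {"offset":[0,0,0],"turn":[0,0,0],"jaw":0},
    {"offset":[0,0,0],"turn":[0,0,0],"jaw":0},
    {"offset":[0,0,0],"turn":[0,0,0],"jaw":0},
    {"offset":[0,0,0],"turn":[0,0,0],"jaw":0},
    {"offset":[0,0,0],"turn":[0,0,0],"jaw":0}
  ]
}}

```text
clock: 5.6
position: [419.4, -281.9, 114.3]
ee_rot: [-0.0, 1.0, 0.0, 0.0]
ft_force: [-0.5, 0.4, 0.1]
gripper_width: 0.002
finger_force: 0.0
```

>>> {"op": "move_arm", "data": {
  "moves": [
    {"offset":[0,0,0],"turn":[0,0,0],"jaw":0},
    {"offset":[0,0,0],"turn":[0,0,0],"jaw":0},
    {"offset":[0,0,0],"turn":[0,0,0],"jaw":0},
    {"offset":[0,0,0],"turn":[0,0,0],"jaw":0},
    {"offset":[0,0,0],"turn":[0,0,0],"jaw":0}
  ]
}}

```text
clock: 6.1
position: [419.4, -281.9, 114.3]
ee_rot: [-0.0, 1.0, 0.0, 0.0]
ft_force: [0.9, 0.3, 0.9]
gripper_width: -0.001
finger_force: 0.0
```

>>> {"op": "move_arm", "data": {
  "moves": [
    {"offset":[0,0,0],"turn":[0,0,0],"jaw":0},
    {"offset":[0,0,0],"turn":[0,0,0],"jaw":0},
    {"offset":[0,0,0],"turn":[0,0,0],"jaw":0},
    {"offset":[0,0,0],"turn":[0,0,0],"jaw":0},
    {"offset":[0,0,0],"turn":[0,0,0],"jaw":0}
  ]
}}

```text
clock: 6.6
position: [419.4, -281.9, 114.3]
ee_rot: [-0.0, 1.0, 0.0, 0.0]
ft_force: [-1.1, 0.1, 0.2]
gripper_width: -0.0
finger_force: 0.0
```

>>> {"op": "move_arm", "data": {
  "moves": [
    {"offset":[0,0,0],"turn":[0,0,0],"jaw":0},
    {"offset":[0,0,0],"turn":[0,0,0],"jaw":0},
    {"offset":[0,0,0],"turn":[0,0,0],"jaw":0},
    {"offset":[0,0,0],"turn":[0,0,0],"jaw":0},
    {"offset":[0,0,0],"turn":[0,0,0],"jaw":0}
  ]
}}

```text
clock: 7.1
position: [419.4, -281.9, 114.3]
ee_rot: [-0.0, 1.0, 0.0, 0.0]
ft_force: [0.0, -0.2, -0.7]
gripper_width: -0.001
finger_force: 0.0
```

>>> {"op": "move_arm", "data": {
  "moves": [
    {"offset":[0,0,-3],"turn":[0,0,0],"jaw":0},
    {"offset":[0,0,-6],"turn":[0,0,0],"jaw":0},
    {"offset":[3,0,-9],"turn":[0,0,0],"jaw":0},
    {"offset":[6,0,-12],"turn":[0,0,0],"jaw":0},
    {"offset":[9,0,-14.8],"turn":[0,0,0],"jaw":0}
  ]
}}

```text
clock: 7.6
position: [328.4, -281.8, 263.5]
ee_rot: [-0.0, 1.0, -0.0, 0.0]
ft_force: [0.2, -0.8, -0.3]
gripper_width: -0.001
finger_force: 0.0
```

>>> {"op": "move_arm", "data": {
  "moves": [
    {"offset":[0,4,0],"turn":[0,0,0],"jaw":0},
    {"offset":[0,8,0],"turn":[0,0,0],"jaw":0},
    {"offset":[0,12,0],"turn":[0,0,0],"jaw":0},
    {"offset":[0,16,0],"turn":[0,0,0],"jaw":0},
    {"offset":[0,20,0],"turn":[0,0,0],"jaw":0}
  ]
}}

```text
clock: 8.1
position: [328.9, -80.6, 262.5]
ee_rot: [0.0, 1.0, 0.0, 0.0]
ft_force: [1.1, 0.1, 0.5]
gripper_width: 0.005
finger_force: 0.0
```

>>> {"op": "move_arm", "data": {
  "moves": [
    {"offset":[0,4,0],"turn":[0,0,0],"jaw":0},
    {"offset":[0,8,0],"turn":[0,0,0],"jaw":0},
    {"offset":[0,12,0],"turn":[0,0,0],"jaw":0},
    {"offset":[0,16,0],"turn":[0,0,0],"jaw":0},
    {"offset":[0,20,0],"turn":[0,0,0],"jaw":0}
  ]
}}

```text
clock: 8.6
position: [328.9, 119.7, 262.6]
ee_rot: [-0.0, 1.0, 0.0, 0.001]
ft_force: [1.3, -0.1, -0.7]
gripper_width: 0.002
finger_force: 0.0
```

>>> {"op": "move_arm", "data": {
  "moves": [
    {"offset":[0,4,0],"turn":[0,0,0],"jaw":0},
    {"offset":[0,8,0],"turn":[0,0,0],"jaw":0},
    {"offset":[0,10.5,0],"turn":[0,0,0],"jaw":0},
    {"offset":[0,10.5,0],"turn":[0,0,0],"jaw":0},
    {"offset":[0,10.5,0],"turn":[0,0,0],"jaw":0}
  ]
}}

```text
clock: 9.1
position: [329.0, 223.0, 262.1]
ee_rot: [-0.001, 1.0, -0.0, -0.0]
ft_force: [-0.3, 0.5, 0.1]
gripper_width: 0.003
finger_force: 0.0
```

>>> {"op": "move_arm", "data": {
  "moves": [
    {"offset":[-3,0,3],"turn":[0,0,0],"jaw":0},
    {"offset":[-6,0,6],"turn":[0,0,0],"jaw":0},
    {"offset":[-9,0,9],"turn":[0,0,0],"jaw":0},
    {"offset":[-11.7,0,12],"turn":[0,0,0],"jaw":0},
    {"offset":[-11.7,0,15],"turn":[0,0,0],"jaw":0}
  ]
}}

```text
clock: 9.6
position: [449.9, 221.8, 111.4]
ee_rot: [0.002, 1.0, 0.0, 0.002]
ft_force: [-0.3, 0.6, -0.8]
gripper_width: -0.001
finger_force: 0.0
```

```bash
python3 look.py flat_brush_mid b1
```

```text
9.6 [449.9 221.8 111.4]
top 0.56 [449. 222.  15.]
side 0.85 [445. 224.  13.]
```

View pics/b1.png

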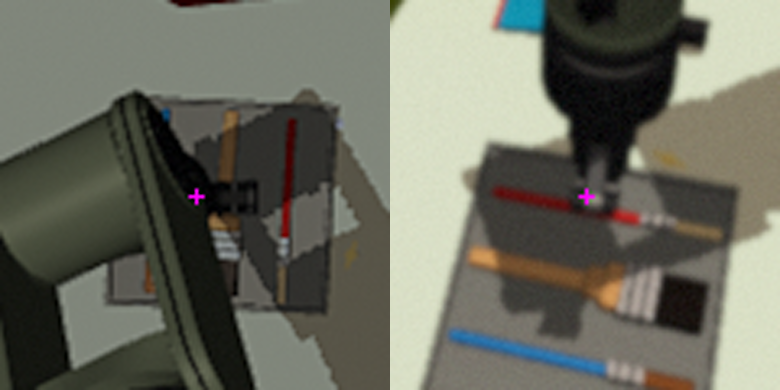

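The tool is over the middle of the flat brush, which the networks put at about (447,223,14), between the blue and dark red ones. I'll go down 7.4 cm to about 24 mm above it and hold.

>>> {"op": "move_arm", "data": {
  "moves": [
    {"offset":[0,0,2],"turn":[0,0,0],"jaw":0},
    {"offset":[0,0,4],"turn":[0,0,0],"jaw":0},
    {"offset":[0,0,6],"turn":[0,0,0],"jaw":0},
    {"offset":[0,0,7.4],"turn":[0,0,0],"jaw":0},
    {"offset":[0,0,7.4],"turn":[0,0,0],"jaw":0}
  ]
}}

```text
clock: 10.3
position: [446.0, 222.9, 39.0]
ee_rot: [-0.0, 1.0, 0.0, 0.0]
ft_force: [-0.3, -0.3, 0.3]
gripper_width: -0.003
finger_force: 0.0
```

>>> {"op": "move_arm", "data": {
  "moves": [
    {"offset":[0,0,0],"turn":[0,0,0],"jaw":0},
    {"offset":[0,0,0],"turn":[0,0,0],"jaw":0},
    {"offset":[0,0,0],"turn":[0,0,0],"jaw":0},
    {"offset":[0,0,0],"turn":[0,0,0],"jaw":0},
    {"offset":[0,0,0],"turn":[0,0,0],"jaw":0}
  ]
}}

```text
clock: 10.8
position: [446.5, 223.2, 38.7]
ee_rot: [-0.0, 1.0, 0.0, 0.0]
ft_force: [-0.3, 0.1, 0.0]
gripper_width: -0.002
finger_force: 0.0
```

>>> {"op": "move_arm", "data": {
  "moves": [
    {"offset":[0,0,0],"turn":[0,0,0],"jaw":0},
    {"offset":[0,0,0],"turn":[0,0,0],"jaw":0},
    {"offset":[0,0,0],"turn":[0,0,0],"jaw":0},
    {"offset":[0,0,0],"turn":[0,0,0],"jaw":0},
    {"offset":[0,0,0],"turn":[0,0,0],"jaw":0}
  ]
}}

```text
clock: 11.3
position: [446.3, 223.1, 38.3]
ee_rot: [-0.0, 1.0, 0.0, -0.0]
ft_force: [0.2, -0.5, 0.6]
gripper_width: -0.003
finger_force: 0.0
```

>>> {"op": "move_arm", "data": {
  "moves": [
    {"offset":[0,0,0],"turn":[0,0,0],"jaw":0},
    {"offset":[0,0,0],"turn":[0,0,0],"jaw":0},
    {"offset":[0,0,0],"turn":[0,0,0],"jaw":0},
    {"offset":[0,0,0],"turn":[0,0,0],"jaw":0},
    {"offset":[0,0,0],"turn":[0,0,0],"jaw":0}
  ]
}}

```text
clock: 11.8
position: [446.3, 223.1, 38.3]
ee_rot: [-0.0, 1.0, 0.0, 0.0]
ft_force: [0.9, -0.2, 0.1]
gripper_width: 0.001
finger_force: 0.0
```

>>> {"op": "move_arm", "data": {
  "moves": [
    {"offset":[0,0,0],"turn":[0,0,0],"jaw":0},
    {"offset":[0,0,0],"turn":[0,0,0],"jaw":0},
    {"offset":[0,0,0],"turn":[0,0,0],"jaw":0},
    {"offset":[0,0,0],"turn":[0,0,0],"jaw":0},
    {"offset":[0,0,0],"turn":[0,0,0],"jaw":0}
  ]
}}

```text
clock: 12.3
position: [446.3, 223.1, 38.3]
ee_rot: [-0.0, 1.0, 0.0, 0.0]
ft_force: [0.3, 0.5, -0.5]
gripper_width: -0.0
finger_force: 0.0
```

>>> {"op": "move_arm", "data": {
  "moves": [
    {"offset":[0,0,-4],"turn":[0,0,0],"jaw":0},
    {"offset":[0,0,-8],"turn":[0,0,0],"jaw":0},
    {"offset":[0,0,-12],"turn":[0,0,0],"jaw":0},
    {"offset":[0,0,-16],"turn":[0,0,0],"jaw":0},
    {"offset":[0,0,-20],"turn":[0,0,0],"jaw":0}
  ]
}}

```text
clock: 12.8
position: [445.9, 222.9, 240.0]
ee_rot: [-0.0, 1.0, 0.0, 0.0]
ft_force: [-0.6, 0.7, -0.1]
gripper_width: -0.001
finger_force: 0.0
```

>>> {"op": "move_arm", "data": {
  "moves": [
    {"offset":[-1,0,-2],"turn":[0,0,0],"jaw":0},
    {"offset":[-5,-0.2,-3],"turn":[0,0,0],"jaw":0},
    {"offset":[-9,-0.4,-3],"turn":[0,0,0],"jaw":0},
    {"offset":[-13,-0.6,-3],"turn":[0,0,0],"jaw":0},
    {"offset":[-17,-0.8,-3],"turn":[0,0,0],"jaw":0}
  ]
}}

```text
clock: 13.3
position: [617.6, 214.9, 268.4]
ee_rot: [-0.0, 1.0, 0.0, 0.0]
ft_force: [0.4, 0.0, -0.0]
gripper_width: -0.001
finger_force: 0.0
```

>>> {"op": "move_arm", "data": {
  "moves": [
    {"offset":[-3,-0.2,0],"turn":[0,0,0],"jaw":0},
    {"offset":[-6.2,-0.4,0],"turn":[0,0,0],"jaw":0},
    {"offset":[-6.2,-0.4,1.5],"turn":[0,0,0],"jaw":0},
    {"offset":[-6.2,-0.4,3],"turn":[0,0,0],"jaw":0},
    {"offset":[-6.2,-0.4,3],"turn":[0,0,0],"jaw":0}
  ]
}}

```text
clock: 13.8
position: [677.3, 210.6, 235.1]
ee_rot: [0.0, 1.0, -0.001, -0.003]
ft_force: [-0.8, -0.9, 0.2]
gripper_width: 0.001
finger_force: 0.0
```

```bash
python3 look.py red_box_roof r1
```

```text
13.8 [677.3 210.6 235.1]
top 0.8 [678. 211. 171.]
side 0.94 [676. 214. 173.]
side 0.36 [ 498. -193.   89.]
```

View pics/r1.png

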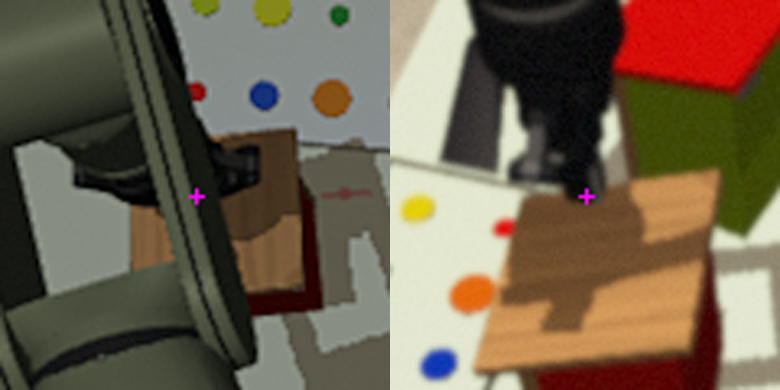

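The tool is over the bare wooden roof, which the networks put at (677,212,170) against our (678,211). I'll go down 4.3 cm to about 27 mm above it and hold.

>>> {"op": "move_arm", "data": {
  "moves": [
    {"offset":[0,0,1.5],"turn":[0,0,0],"jaw":0},
    {"offset":[0,0,3],"turn":[0,0,0],"jaw":0},
    {"offset":[0,0,4.3],"turn":[0,0,0],"jaw":0},
    {"offset":[0,0,4.3],"turn":[0,0,0],"jaw":0},
    {"offset":[0,0,4.3],"turn":[0,0,0],"jaw":0}
  ]
}}

```text
clock: 14.5
position: [678.5, 211.2, 195.9]
ee_rot: [-0.0, 1.0, 0.0, 0.0]
ft_force: [0.4, 0.3, 0.4]
gripper_width: -0.0
finger_force: 0.0
```

>>> {"op": "move_arm", "data": {
  "moves": [
    {"offset":[0,0,0],"turn":[0,0,0],"jaw":0},
    {"offset":[0,0,0],"turn":[0,0,0],"jaw":0},
    {"offset":[0,0,0],"turn":[0,0,0],"jaw":0},
    {"offset":[0,0,0],"turn":[0,0,0],"jaw":0},
    {"offset":[0,0,0],"turn":[0,0,0],"jaw":0}
  ]
}}

```text
clock: 15.0
position: [678.3, 211.1, 195.5]
ee_rot: [-0.0, 1.0, 0.0, 0.0]
ft_force: [-0.6, -0.1, 0.8]
gripper_width: -0.003
finger_force: 0.0
```

>>> {"op": "move_arm", "data": {
  "moves": [
    {"offset":[0,0,0],"turn":[0,0,0],"jaw":0},
    {"offset":[0,0,0],"turn":[0,0,0],"jaw":0},
    {"offset":[0,0,0],"turn":[0,0,0],"jaw":0},
    {"offset":[0,0,0],"turn":[0,0,0],"jaw":0},
    {"offset":[0,0,0],"turn":[0,0,0],"jaw":0}
  ]
}}

```text
clock: 15.5
position: [678.3, 211.1, 195.3]
ee_rot: [-0.0, 1.0, 0.0, 0.0]
ft_force: [-0.0, 0.4, -0.6]
gripper_width: -0.005
finger_force: 0.0
```

>>> {"op": "move_arm", "data": {
  "moves": [
    {"offset":[0,0,0],"turn":[0,0,0],"jaw":0},
    {"offset":[0,0,0],"turn":[0,0,0],"jaw":0},
    {"offset":[0,0,0],"turn":[0,0,0],"jaw":0},
    {"offset":[0,0,0],"turn":[0,0,0],"jaw":0},
    {"offset":[0,0,0],"turn":[0,0,0],"jaw":0}
  ]
}}

```text
clock: 16.0
position: [678.3, 211.1, 195.3]
ee_rot: [-0.0, 1.0, 0.0, -0.0]
ft_force: [-0.0, 0.3, -0.1]
gripper_width: 0.002
finger_force: 0.0
```

>>> {"op": "move_arm", "data": {
  "moves": [
    {"offset":[0,0,0],"turn":[0,0,0],"jaw":0},
    {"offset":[0,0,0],"turn":[0,0,0],"jaw":0},
    {"offset":[0,0,0],"turn":[0,0,0],"jaw":0},
    {"offset":[0,0,0],"turn":[0,0,0],"jaw":0},
    {"offset":[0,0,0],"turn":[0,0,0],"jaw":0}
  ]
}}

```text
clock: 16.5
position: [678.3, 211.1, 195.3]
ee_rot: [-0.0, 1.0, 0.0, 0.0]
ft_force: [0.1, -0.7, -0.6]
gripper_width: 0.002
finger_force: 0.0
```

```bash
python3 -c "
from h import *
s=robot.sense();print(s['clock'],s['position'],s['ft_force'])
P=s['position']
if abs(P[2]-195)<3: print(robot.hand_in())"
```

```text
16.5 [678.27648472 211.14993916 195.32296076] [ 0.05003869 -0.68426303 -0.58248072]
the job is handed in; nothing more can be done
None
```

I pointed about 25 mm above the yellow pot on the sheet, then the flat brush, then the bare roof of the red nest box, holding about two seconds over each. The wrist force readings stayed near zero, so there was no sign of contact, and I handed the job in at 16.5 s while still pointing at the roof.

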